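# Scan the reorder label of the sold-out treat box

## Robot

A 7-joint arm with a two-finger parallel gripper is mounted at the origin on the work surface. World frame = base frame: x ahead of the robot, y to its left, z up, the work surface at z = 0. Lengths are in mm, angles in rad, forces in N, time in s.
With the tool pointing down it reaches from about 400 to 875 mm from the base axis. Payload 4.4 kg.
Tool frame: the origin (TCP) lies midway between the tips of the shut fingers; the grasp point (between the pads) lies 19 mm behind it; z points along the fingers, y is the line along which they close (so a half turn about z gives the same grasp; the last joint's range is limited). The gripper opens to 85 mm and grips with 20 to 120 N. Pads are 22 mm wide; open, the fingers measure 114 mm over their backs; the gripper's body (76 mm by 85 mm) begins 54 mm behind the grasp point. The pads swing forward as they close: fully open they stand 13 mm farther back than shut.
Start: joints at [1.245, 0.628, 0.038, 1.517, -0.027, 0.996, -0.02], TCP at [167.004, -628.194, 231.313] pointing down, gripper open.
Joint ranges: [-3.06, 3.06], [-0.37, 2.12], [-1.25, 1.32], [0.18, 2.47], [-1.1, 4.24], [0.23, 1.98], [-2.94, 2.94]. Speed limits (rad/s): [2.57, 2.57, 3.14, 3.14, 3.14, 3.14, 3.14].

## Interface

Orientations are given as [roll, pitch, yaw] about the fixed x, y, z axes, in that order (R = Rz(yaw) Ry(pitch) Rx(roll)).
In Python, from cell import read_state, get_image, finish_job gives the robot as it stands.
- The arm moves only by the tool send_rows, never from a script. Its argument "series" is a list of rows, each an object of numbers: "ax", "ay", "az": the turn, a rotation vector about the tool's x, y, z in rad; "dx", "dy", "dz": the shift along the tool's x, y, z in cm; "hand": the closure, from 0 (fully open) to 1 (shut). In form: [{"ax": .., "ay": .., "az": .., "dx": .., "dy": .., "dz": .., "hand": ..}, ...]. A call has 1 to 10 rows; each row is the pose to reach, as a shift and turn from the pose commanded when the call began, along the tool's axes at that moment; what a row does not reach only later rows make up. A row lasts 1/10 s, in which the tool goes at most 50 mm and 8.59 degrees, less where a joint would pass 70% of its speed; a pose out of reach is approached as far as the arm can. A call with a gripper value outside its range is refused whole. The fingers move at their own pace and stop on an object; the grip force is fixed at half the most. Time passes only in rows, so rows that repeat a pose let the fingers close. It gives the time, the measured TCP pose, the force, the opening and the grip force at its end, in the units of the state.
- read_state(): the state, without advancing time (a new reading comes with each control period).
- get_image(name): name is "side" or "top"; returns a dict with "pixels" (480x640x3 uint8, red, green, blue), "mtx" (3x3 intrinsics, pixels), "R" (3x3) and "t" (3): a world point X has camera coordinates R X + t. Camera axes: x right, y down, z forward; pixel columns grow to the right and rows downward; lengths in mm; the calibration is good to about 2 mm. A picture is of the moment at which its call begins. There is no depth.
- finish_job(): hands the job in; it is judged then, once.
The state is a dict: "clock": time; "qpos": joint angles; "qd": joint speeds; "tau": joint torques, N m; "eef_pos": TCP position; "tool_rot": TCP orientation; "force": force on the tool from outside, world axes, zero at the start; "torque": the same for the moment, N m; "width": finger opening in mm; "gripper_force": force on a finger pad.
Only numpy, scipy, OpenCV 4.12 (cv2) and the standard library are available. Lean on these libraries where they do the work, as an engineer would, in place of code of your own. Each camera call takes 0.05 s, during which the arm holds its last target. There are 200 camera calls.

## Task

One of the three treat boxes is sold out and shows the barcode label on its floor: take the pocket scanner out of its charging dock, carry it over the pine panel and hold it upright about 2 cm above that label, centred on it and with its window lengthwise along the label, never touching the label. Do not bump the scanner against the panel or the boxes and leave the leftover chew, the can and the jar where they are. Finish while still holding the scanner there, motionless; do not put it down or let go.

Things in the scene. Friction and masses are not known exactly. Their poses are not given: they have to be found in the camera images.
- scanner: Black pocket scanner with an orange band and orange top: an upright block 30 mm thick (its x), 52 mm wide (its y) and 120 mm tall (its z, up), 120 to 240 g. It stands loose, window end down, in the dock. Origin: centre of its underside. Grip it by its upper part, across the 30 mm or the 52 mm.
- window (a point): Centre of the scanner's dark red reading window, in the middle of its underside, same axes as the scanner. The window is 42 mm long along the scanner's y and 16 mm along its x.
- dock: Grey charging dock, fixed, with a foot 85 mm (x) by 105 mm (y); a pocket 35 x 57 mm, open at the top, with its floor 10 mm and its rim 44 mm above the counter, holds the scanner with 2.5 mm play each side. Lift the scanner straight up. Origin: centre of its underside; axes as the scanner's when docked.
- panel: Slatted pine end panel, fixed, between the dock and the boxes: 340 mm long (its x), about 30 mm thick (its y), 120 mm high. Origin: centre of its underside, z up.
- label: White card with black barcode stripes, lying fixed and flat on the floor of the sold-out box: 70 mm long (its y), 40 mm wide (its x), 2 mm thick; the stripes run along its x and follow one another along its y. Origin: centre of its underside, z up.
- label_top (a point): Centre of the label's upper face, same axes as the label.
- empty_box: The sold-out box: dark brown open box, fixed, 220 mm (x) by 165 mm (y), 70 mm high, walls and floor 5 mm, with a bare cardboard floor that carries the label. Origin: centre of its underside, z up. Its place in the row of three changes.
- pretzel_box: Same dark brown box, fixed, full of orange-brown pretzels heaped to 80 mm above the counter. Origin: centre of its underside.
- chew_box: Same dark brown box, fixed, full of brown chews with pale ends heaped to 80 mm above the counter. Origin: centre of its underside.
- leftover_chew: One loose bone-shaped chew, brown with pale ends, about 77 mm long (its y), 30 mm wide at most, 17 mm high, lying in the sold-out box near its far wall. Origin: centre of its underside. To be left alone.
- food_can: Blue-banded food can, diameter 74 mm, 85 mm high, standing in front of the boxes. Origin: centre of its underside. To be left alone.
- treat_jar: Small jar with a red cap, diameter 60 mm, 100 mm high, standing in front of the boxes. Origin: centre of its underside. To be left alone.
Mind the look-alikes: they are no part of the job. What is shaped like the scanner but purple or turquoise is not meant.

How it is judged:
By the outcome, as a careful person would: the job done as asked, in the order asked, and still so for the second after the job is handed in, while the arm keeps its last pose, push and grip.
It also fails if it takes over 38 s, if anything falls off the work surface, if the arm or the gripper's body presses on something with over 40 N, if the wrist force passes 120 N, or if a joint passes its speed limit or range.

## Working session

There is one attempt and no reset: what is moved stays moved. The work goes in short steps, Python scripts to look and compute and a tool call to move; the robot and the scene stay as the last step left them, time stands still between calls to the robot, and variables do not carry over. Pictures are saved under pics/ and viewed, at most 10 in all, crops included, and the job is handed in when it is done.

Besides the shell and the picture viewer there is one more tool, called after ">>>" by a JSON object that holds its "api" and its "payload", one argument or row to a line. send_rows: Moves the arm, as the interface text tells. Its arguments: {"type":"object","properties":{"series":{"type":"array","items":{"type":"object","properties":{"ax":{"type":"number"},"ay":{"type":"number"},"az":{"type":"number"},"dx":{"type":"number"},"dy":{"type":"number"},"dz":{"type":"number"},"hand":{"type":"number"}}}}},"required":["series"]}

```bash
mkdir -p pics; python3 - <<'E'
from cell import *
import cv2,numpy as np,json
for n in("side","top"):
    d=get_image(n); cv2.imwrite(f"pics/{n}0.png",d["pixels"][:,:,::-1]); print(n,(-d["R"].T@d["t"]).round(),d["R"].round(2).tolist())
    np.savez(f"{n}0.npz",**{k:np.array(v) for k,v in d.items()})
s=read_state();print(s)
E
```

```text
side [493. 523. 562.] [[-1.0, -0.05, 0.02], [-0.05, 0.63, -0.77], [0.03, -0.77, -0.64]]
top [ 263.  -91. 1321.] [[-0.12, -0.99, -0.0], [-0.97, 0.12, -0.2], [0.2, -0.02, -0.98]]
{'clock': 0.1, 'qpos': array([ 1.24522276,  0.62924247,  0.03845271,  1.51827455, -0.02698932,
        0.99631255, -0.02001207]), 'qd': array([ 0.00090494, -0.0025222 , -0.00225792, -0.00302333, -0.00251954,
        0.00051577,  0.0010237 ]), 'tau': array([ 3.57673292e-03, -5.64525855e+01,  1.23041421e+00, -1.93973529e+01,
        1.11744451e-02,  5.41596630e-03, -7.14747387e-06]), 'eef_pos': array([ 166.83627099, -627.63743048,  230.48634445]), 'tool_rot': array([-3.13987420e+00,  3.06710864e-05,  2.59760752e-01]), 'force': array([-0.09949658,  0.56168908, -0.64408416]), 'torque': array([0.02528338, 0.03008967, 0.0159797 ]), 'gripper_force': 0.0, 'width': 85.19747271582477}
```

View pics/top0.png

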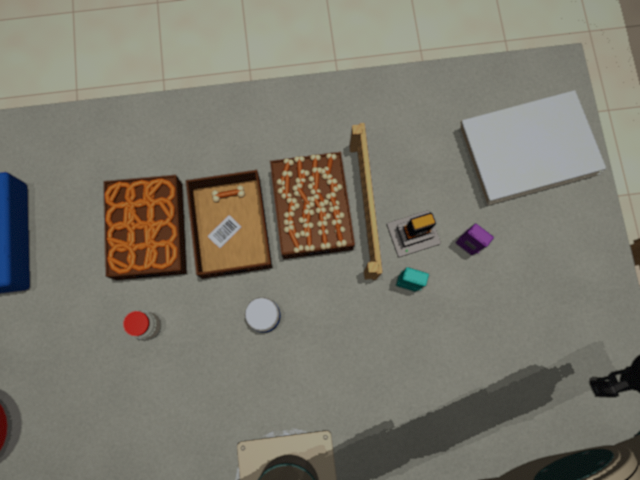

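View pics/side0.png

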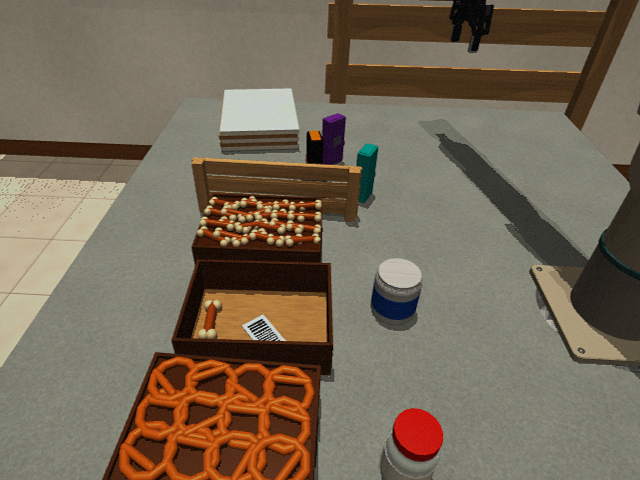

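The top view shows the scanner in the dock at about (424,222), the turquoise decoy at (412,279), the purple one at (474,238) and the panel from (358,128) to (374,272). The label is at (225,231) in the middle box. The side view confirms this: label at (264,329).

```bash
cat > h.py <<'E'
import numpy as np,cv2
def ray(d,p,z):
    p=np.atleast_2d(p).astype(float); R,t,M=d["R"],d["t"],d["mtx"]
    v=(R.T@np.linalg.inv(M)@np.c_[p,np.ones(len(p))].T).T; c=-R.T@t
    return c+v*((z-c[2])/v[:,2])[:,None]
def proj(d,X):
    q=(d["mtx"]@(d["R"]@np.atleast_2d(X).T+np.asarray(d["t"])[:,None])).T; return q[:,:2]/q[:,2:]
def mask(d,lo,hi,roi):
    h=cv2.cvtColor(d["pixels"],cv2.COLOR_RGB2HSV); m=cv2.inRange(h,lo,hi); o=np.zeros_like(m); x0,y0,x1,y1=roi
    o[y0:y1,x0:x1]=m[y0:y1,x0:x1]; return o
def rect(d,m,z,close=0):
    if close: m=cv2.morphologyEx(m,cv2.MORPH_CLOSE,np.ones((close,close)))
    c=max(cv2.findContours(m,0,cv2.CHAIN_APPROX_NONE)[0],key=cv2.contourArea)[:,0]
    w=ray(d,c,z)[:,:2].astype(np.float32)
    (x,y),_,_=r=cv2.minAreaRect(w); b=cv2.boxPoints(r); e=[b[1]-b[0],b[2]-b[1]]; e.sort(key=np.linalg.norm)
    L=e[1]; return np.round([x,y,np.linalg.norm(e[0]),np.linalg.norm(L),np.arctan2(L[1],L[0])%np.pi],3)
E
python3 - <<'E'
from h import *
T=dict(np.load("top0.npz"));S=dict(np.load("side0.npz"))
print("scanner",rect(T,mask(T,(8,120,120),(28,255,255),(400,205,445,245)),130))
print("label top",rect(T,mask(T,(0,0,140),(180,60,255),(200,205,250,255)),7,5))
print("label side",rect(S,mask(S,(0,0,140),(180,60,255),(235,305,295,345)),7,7))
print("turq",rect(T,mask(T,(80,100,60),(100,255,255),(380,250,450,300)),120), "purple",rect(T,mask(T,(130,80,40),(165,255,255),(440,210,510,270)),120))
print("panel ends",ray(T,[(358,126),(375,275),(351,126),(368,277)],120).round())
print("box rim",ray(T,[(187,180),(257,171),(272,266),(196,278),(270,158),(340,152),(355,250),(282,258)],70).round())
a=cv2.resize(T["pixels"][190:300,340:500,::-1],None,fx=5,fy=5,interpolation=2); cv2.imwrite("pics/c1.png",a)
E
```

```text
scanner [ 513.405 -352.108   20.407   44.248    1.773]
label top [572.363  86.617  40.911  71.302   2.259]
label side [574.245  83.678  40.456  64.312   2.26 ]
turq [ 399.393 -318.384   30.331   51.722    1.136] purple [ 461.586 -456.954   51.771   64.743    2.219]
panel ends [[ 747. -246.  120.]
 [ 413. -236.  120.]
 [ 749. -230.  120.]
 [ 410. -220.  120.]]
box rim [[ 686.  150.   70.]
 [ 688.  -10.   70.]
 [ 466.  -20.   70.]
 [ 460.  148.   70.]
 [ 715.  -42.   70.]
 [ 709. -203.   70.]
 [ 479. -206.   70.]
 [ 481.  -44.   70.]]
```

View pics/c1.png

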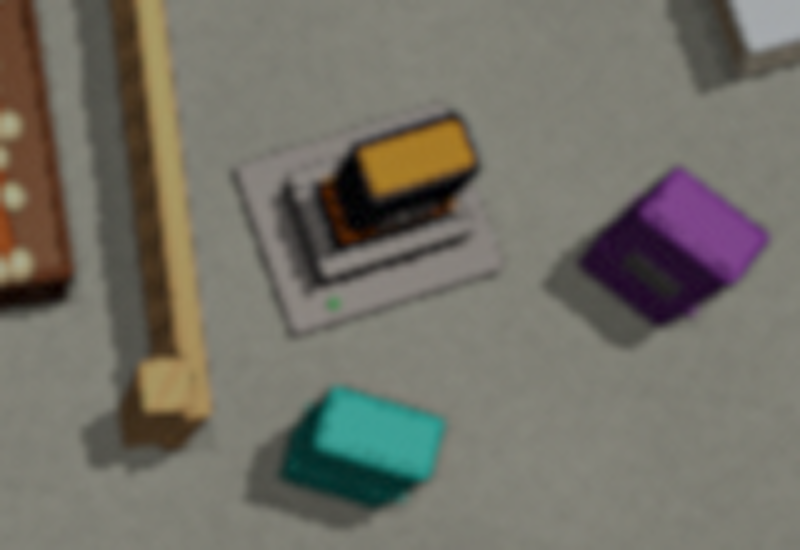

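Everything needed is found. The scanner is at (513,-352) with its y axis at yaw 1.77. The label is at (573,85) with its long axis at yaw 2.26. I'll approach above the scanner and grip across the 52 mm.

>>> {"api": "send_rows", "payload": {
  "series": [
    {"dx": 3, "dy": -1.3, "dz": 0, "hand": 0},
    {"dx": 7, "dy": -3.1, "dz": 0, "hand": 0},
    {"dx": 11.5, "dy": -5, "dz": 0, "hand": 0},
    {"dx": 16, "dy": -7, "dz": 0, "hand": 0},
    {"dx": 20.5, "dy": -9, "dz": 0, "az": 0.02, "hand": 0},
    {"dx": 25, "dy": -11, "dz": 0, "az": 0.03, "hand": 0},
    {"dx": 29.5, "dy": -13, "dz": 0.5, "az": 0.04, "hand": 0},
    {"dx": 34, "dy": -15, "dz": 1, "az": 0.058, "hand": 0},
    {"dx": 38, "dy": -16.7, "dz": 1.5, "az": 0.058, "hand": 0},
    {"dx": 40.5, "dy": -17.8, "dz": 2, "az": 0.058, "hand": 0}
  ]
}}

```text
invalid input at $.series[0]: expected keys ax, ay, az, dx, dy, dz, hand
```

>>> {"api": "send_rows", "payload": {
  "series": [
    {"hand": 0},
    {"hand": 0},
    {"hand": 0}
  ]
}}

```text
invalid input at $.series[0]: expected keys ax, ay, az, dx, dy, dz, hand
```

```bash
cat >> h.py <<'E'
def go(s,target,yaw):
    from scipy.spatial.transform import Rotation as Q
    R=Q.from_euler("xyz",s["tool_rot"]); W=Q.from_euler("xyz",[np.pi,0,yaw])
    print("d cm",(R.inv().apply(np.array(target)-s["eef_pos"])/10).round(2),"a",(R.inv()*W).as_rotvec().round(3))
E
python3 - <<'E'
from h import *
from cell import *
s=read_state(); print(s["eef_pos"],s["tool_rot"],s["clock"])
go(s,[513.4,-352.1,82],.202)
T=dict(np.load("top0.npz"));S=dict(np.load("side0.npz"))
print("dock centre",ray(T,(414,233.8),6))
d=get_image("side"); cv2.imwrite("pics/s1.png",cv2.resize(d["pixels"][60:240,230:430,::-1],None,fx=3,fy=3))
print("top corners in side px",proj(d,[[513.4,-352,130],[513.4,-352,10]]).round(1), proj(d,[s["eef_pos"]]))
E
```

```text
[ 166.83627099 -627.63743048  230.48634445] [-3.13987420e+00  3.06710864e-05  2.59760752e-01] 0.1
d cm [ 40.57 -17.7   14.88] a [-0.002  0.     0.058]
dock centre [[ 511.7259144  -353.55834348    6.        ]]
top corners in side px [[314.5 135.6]
 [313.  183.3]] [[460.92876332  52.59327593]]
```

View pics/s1.png

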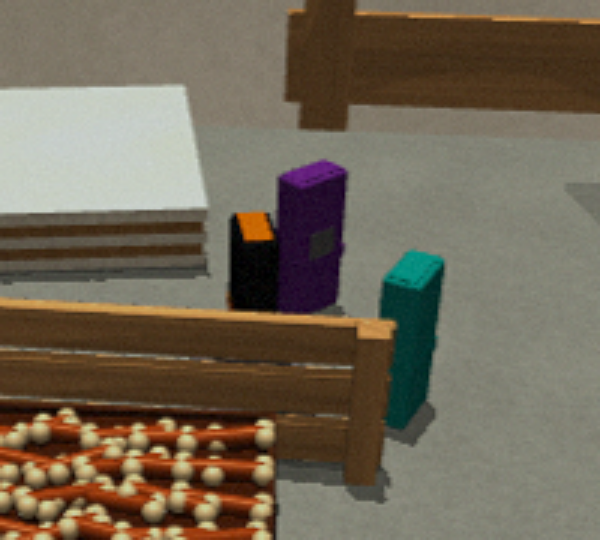

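The rows were refused because every key is required. The side picture shows the scanner's orange top at about (314,136), where the top-view estimate predicts it.

>>> {"api": "send_rows", "payload": {
  "series": [
    {"ax": 0, "ay": 0, "az": 0, "dx": 3, "dy": -1.3, "dz": 0, "hand": 0},
    {"ax": 0, "ay": 0, "az": 0, "dx": 7, "dy": -3.1, "dz": 0, "hand": 0},
    {"ax": 0, "ay": 0, "az": 0, "dx": 11.5, "dy": -5, "dz": 0, "hand": 0},
    {"ax": 0, "ay": 0, "az": 0, "dx": 16, "dy": -7, "dz": 0, "hand": 0},
    {"ax": 0, "ay": 0, "az": 0.02, "dx": 20.5, "dy": -9, "dz": 0, "hand": 0},
    {"ax": 0, "ay": 0, "az": 0.03, "dx": 25, "dy": -11, "dz": 0, "hand": 0},
    {"ax": 0, "ay": 0, "az": 0.04, "dx": 29.5, "dy": -13, "dz": 0.5, "hand": 0},
    {"ax": 0, "ay": 0, "az": 0.058, "dx": 34, "dy": -15, "dz": 1, "hand": 0},
    {"ax": 0, "ay": 0, "az": 0.058, "dx": 38, "dy": -16.7, "dz": 1.5, "hand": 0},
    {"ax": 0, "ay": 0, "az": 0.058, "dx": 40.5, "dy": -17.7, "dz": 2, "hand": 0}
  ]
}}

```text
clock: 1.15
eef_pos: [516.3, -349.0, 210.8]
tool_rot: [-3.14, -0.002, 0.207]
force: [0.3, 0.1, 0.2]
width: 85.1
gripper_force: 0.0
```

>>> {"api": "send_rows", "payload": {
  "series": [
    {"ax": 0, "ay": 0, "az": 0, "dx": 0, "dy": 0, "dz": 0, "hand": 0},
    {"ax": 0, "ay": 0, "az": 0, "dx": 0, "dy": 0, "dz": 0, "hand": 0},
    {"ax": 0, "ay": 0, "az": 0, "dx": 0, "dy": 0, "dz": 0, "hand": 0},
    {"ax": 0, "ay": 0, "az": 0, "dx": 0, "dy": 0, "dz": 0, "hand": 0}
  ]
}}

```text
clock: 1.55
eef_pos: [511.5, -354.7, 211.5]
tool_rot: [3.141, 0.001, 0.199]
force: [0.4, -0.3, 0.8]
width: 85.3
gripper_force: 0.0
```

```bash
python3 - <<'E'
from h import *
from cell import *
s=read_state(); print(s["eef_pos"],s["tool_rot"],s["clock"],s["force"])
go(s,[513,-352.5,82],.202)
d=get_image("side"); cv2.imwrite("pics/s2.png",cv2.resize(d["pixels"][30:210,230:430,::-1],None,fx=3,fy=3))
E
```

```text
[ 511.53873817 -354.74497018  211.52683272] [3.14089100e+00 6.55769013e-04 1.98949468e-01] 1.55 [ 0.36182472 -0.25403133  0.77634995]
d cm [ 0.2  -0.2  12.95] a [ 0.001  0.001 -0.003]
```

View pics/s2.png

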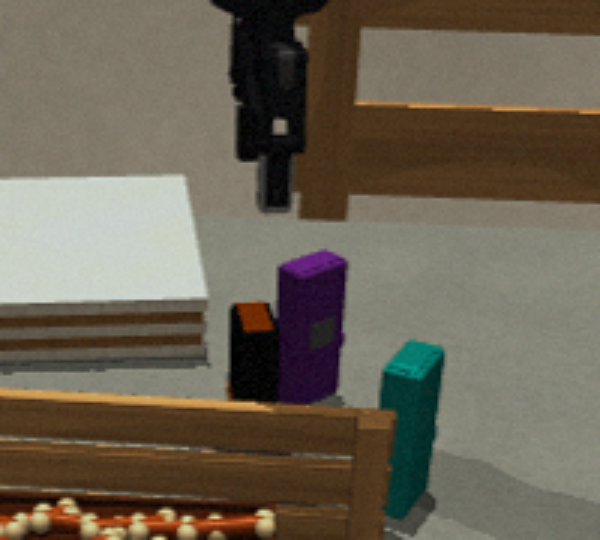

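The picture shows the gripper above the scanner (crop 255,315) and clear of the purple decoy. Going down.

>>> {"api": "send_rows", "payload": {
  "series": [
    {"ax": 0, "ay": 0, "az": 0, "dx": 0.1, "dy": -0.1, "dz": 1.5, "hand": 0},
    {"ax": 0, "ay": 0, "az": 0, "dx": 0.1, "dy": -0.1, "dz": 4, "hand": 0},
    {"ax": 0, "ay": 0, "az": 0, "dx": 0.1, "dy": -0.1, "dz": 6.5, "hand": 0},
    {"ax": 0, "ay": 0, "az": 0, "dx": 0.1, "dy": -0.1, "dz": 8.5, "hand": 0},
    {"ax": 0, "ay": 0, "az": 0, "dx": 0.1, "dy": -0.1, "dz": 10.5, "hand": 0},
    {"ax": 0, "ay": 0, "az": 0, "dx": 0.1, "dy": -0.1, "dz": 12, "hand": 0},
    {"ax": 0, "ay": 0, "az": 0, "dx": 0.1, "dy": -0.1, "dz": 12.9, "hand": 0},
    {"ax": 0, "ay": 0, "az": 0, "dx": 0.1, "dy": -0.1, "dz": 12.9, "hand": 0},
    {"ax": 0, "ay": 0, "az": 0, "dx": 0.1, "dy": -0.1, "dz": 12.9, "hand": 0},
    {"ax": 0, "ay": 0, "az": 0, "dx": 0.1, "dy": -0.1, "dz": 12.9, "hand": 0}
  ]
}}

```text
clock: 2.6
eef_pos: [514.4, -352.4, 83.4]
tool_rot: [3.14, -0.001, 0.202]
force: [0.5, 0.1, 0.2]
width: 85.2
gripper_force: 0.0
```

```bash
python3 - <<'E'
from h import *
from cell import *
s=read_state(); print(s["eef_pos"],s["tool_rot"],s["clock"],s["force"])
go(s,[513,-352.5,82],.202)
d=get_image("top"); cv2.imwrite("pics/t2.png",cv2.resize(d["pixels"][180:300,340:500,::-1],None,fx=5,fy=5))
E
```

```text
[ 514.37080615 -352.41890258   83.35841512] [ 3.14024113e+00 -1.39367196e-03  2.01667491e-01] 2.6 [0.49514976 0.14092925 0.22138816]
d cm [-0.14 -0.02  0.14] a [ 0.001 -0.001 -0.   ]
```

View pics/t2.png

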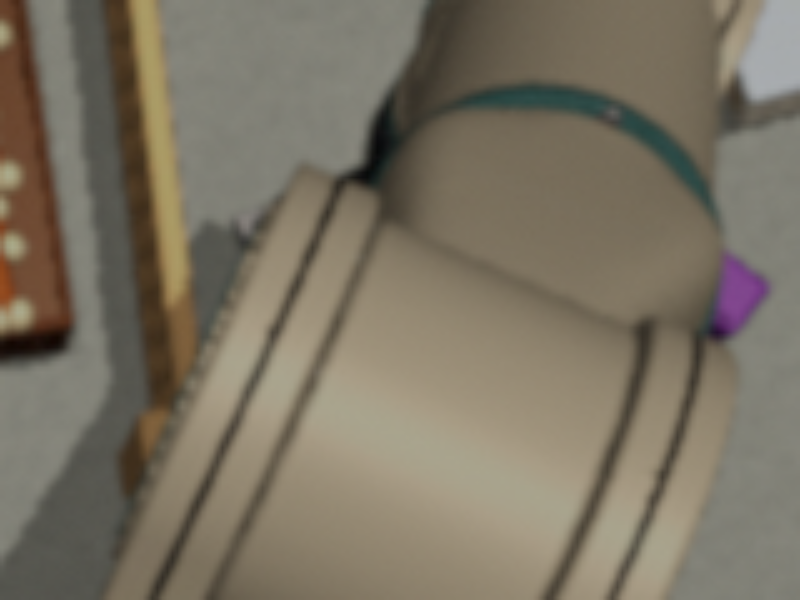

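The arm hides the scanner from the top camera, but the pose is right and nothing has been touched. Closing.

>>> {"api": "send_rows", "payload": {
  "series": [
    {"ax": 0, "ay": 0, "az": 0, "dx": 0, "dy": 0, "dz": 0, "hand": 0.3},
    {"ax": 0, "ay": 0, "az": 0, "dx": 0, "dy": 0, "dz": 0, "hand": 0.4},
    {"ax": 0, "ay": 0, "az": 0, "dx": 0, "dy": 0, "dz": 0, "hand": 0.5},
    {"ax": 0, "ay": 0, "az": 0, "dx": 0, "dy": 0, "dz": 0, "hand": 0.6},
    {"ax": 0, "ay": 0, "az": 0, "dx": 0, "dy": 0, "dz": 0, "hand": 1},
    {"ax": 0, "ay": 0, "az": 0, "dx": 0, "dy": 0, "dz": 0, "hand": 1},
    {"ax": 0, "ay": 0, "az": 0, "dx": 0, "dy": 0, "dz": 0, "hand": 1},
    {"ax": 0, "ay": 0, "az": 0, "dx": 0, "dy": 0, "dz": 0, "hand": 1}
  ]
}}

```text
clock: 3.45
eef_pos: [514.1, -351.8, 82.9]
tool_rot: [3.141, -0.001, 0.202]
force: [-1.0, 1.3, 5.2]
width: 51.4
gripper_force: 62.7
```

Gripped at 51 mm. Now lifting 18 cm straight up.

>>> {"api": "send_rows", "payload": {
  "series": [
    {"ax": 0, "ay": 0, "az": 0, "dx": 0, "dy": 0, "dz": -0.7, "hand": 1},
    {"ax": 0, "ay": 0, "az": 0, "dx": 0, "dy": 0, "dz": -2, "hand": 1},
    {"ax": 0, "ay": 0, "az": 0, "dx": 0, "dy": 0, "dz": -4, "hand": 1},
    {"ax": 0, "ay": 0, "az": 0, "dx": 0, "dy": 0, "dz": -6.5, "hand": 1},
    {"ax": 0, "ay": 0, "az": 0, "dx": 0, "dy": 0, "dz": -9, "hand": 1},
    {"ax": 0, "ay": 0, "az": 0, "dx": 0, "dy": 0, "dz": -11.5, "hand": 1},
    {"ax": 0, "ay": 0, "az": 0, "dx": 0, "dy": 0, "dz": -14, "hand": 1},
    {"ax": 0, "ay": 0, "az": 0, "dx": 0, "dy": 0, "dz": -16, "hand": 1},
    {"ax": 0, "ay": 0, "az": 0, "dx": 0, "dy": 0, "dz": -17.5, "hand": 1},
    {"ax": 0, "ay": 0, "az": 0, "dx": 0, "dy": 0, "dz": -18, "hand": 1}
  ]
}}

```text
clock: 4.45
eef_pos: [514.3, -352.6, 264.8]
tool_rot: [3.139, -0.003, 0.202]
force: [0.4, -0.2, -1.2]
width: 51.7
gripper_force: 62.6
```

>>> {"api": "send_rows", "payload": {
  "series": [
    {"ax": 0, "ay": 0, "az": 0, "dx": 0, "dy": 0, "dz": 0, "hand": 1},
    {"ax": 0, "ay": 0, "az": 0, "dx": 0, "dy": 0, "dz": 0, "hand": 1},
    {"ax": 0, "ay": 0, "az": 0, "dx": 0, "dy": 0, "dz": 0, "hand": 1}
  ]
}}

```text
clock: 4.75
eef_pos: [513.1, -351.5, 261.2]
tool_rot: [-3.14, 0.002, 0.202]
force: [-0.9, -0.3, -2.3]
width: 51.7
gripper_force: 62.6
```

```bash
python3 - <<'E'
from h import *
from cell import *
s=read_state(); print(s["eef_pos"],s["tool_rot"],s["clock"],s["force"],s["width"])
go(s,[573.3,85,263],.202+.487)
d=get_image("side"); cv2.imwrite("pics/s3.png",cv2.resize(d["pixels"][20:200,230:430,::-1],None,fx=3,fy=3))
E
```

```text
[ 513.14722616 -351.54095324  261.22146054] [-3.14013304e+00  1.53435760e-03  2.01814684e-01] 4.75 [-0.8631407  -0.26665042 -2.33224975] 51.67982425778461
d cm [ 14.64 -41.56  -0.14] a [-0.002  0.001 -0.487]
```

View pics/s3.png

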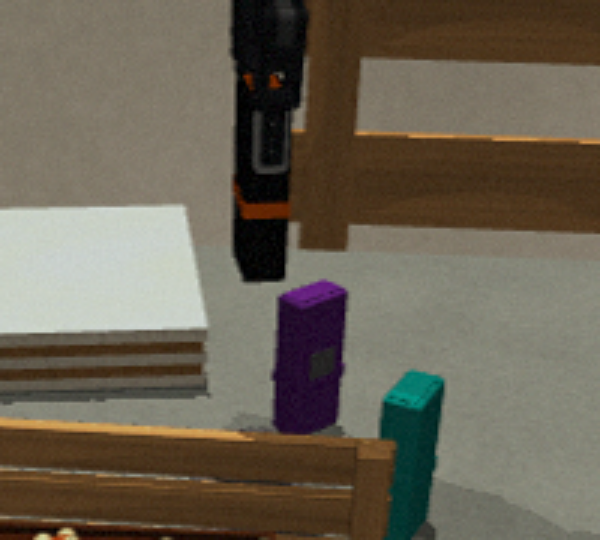

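The scanner is out of the dock and upright, with its lower end at crop (262,280), underside at z≈190. Carrying it over the panel.

>>> {"api": "send_rows", "payload": {
  "series": [
    {"ax": 0, "ay": 0, "az": 0, "dx": 0.3, "dy": -0.8, "dz": 0, "hand": 1},
    {"ax": 0, "ay": 0, "az": 0, "dx": 0.9, "dy": -2.5, "dz": 0, "hand": 1},
    {"ax": 0, "ay": 0, "az": 0, "dx": 1.8, "dy": -5, "dz": 0, "hand": 1},
    {"ax": 0, "ay": 0, "az": 0, "dx": 2.8, "dy": -7.9, "dz": 0, "hand": 1},
    {"ax": 0, "ay": 0, "az": 0, "dx": 3.8, "dy": -10.8, "dz": 0, "hand": 1},
    {"ax": 0, "ay": 0, "az": 0, "dx": 5, "dy": -14.1, "dz": 0, "hand": 1},
    {"ax": 0, "ay": 0, "az": 0, "dx": 6.1, "dy": -17.5, "dz": 0, "hand": 1},
    {"ax": 0, "ay": 0, "az": 0, "dx": 7.3, "dy": -20.8, "dz": 0, "hand": 1}
  ]
}}

```text
clock: 5.6
eef_pos: [543.2, -129.9, 262.3]
tool_rot: [-3.14, 0.0, 0.204]
force: [0.7, 0.5, -1.7]
width: 51.3
gripper_force: 62.7
```

>>> {"api": "send_rows", "payload": {
  "series": [
    {"ax": 0, "ay": 0, "az": -0.03, "dx": 1.2, "dy": -3.3, "dz": 0, "hand": 1},
    {"ax": 0, "ay": 0, "az": -0.1, "dx": 2.3, "dy": -6.7, "dz": 0, "hand": 1},
    {"ax": 0, "ay": 0, "az": -0.18, "dx": 3.5, "dy": -10, "dz": 0, "hand": 1},
    {"ax": 0, "ay": 0, "az": -0.26, "dx": 4.5, "dy": -12.9, "dz": 0, "hand": 1},
    {"ax": 0, "ay": 0, "az": -0.34, "dx": 5.5, "dy": -15.8, "dz": 0, "hand": 1},
    {"ax": 0, "ay": 0, "az": -0.41, "dx": 6.4, "dy": -18.3, "dz": 0, "hand": 1},
    {"ax": 0, "ay": 0, "az": -0.46, "dx": 7, "dy": -20, "dz": 0, "hand": 1},
    {"ax": 0, "ay": 0, "az": -0.487, "dx": 7.3, "dy": -20.8, "dz": 0, "hand": 1},
    {"ax": 0, "ay": 0, "az": -0.487, "dx": 7.3, "dy": -20.8, "dz": 0, "hand": 1},
    {"ax": 0, "ay": 0, "az": -0.487, "dx": 7.3, "dy": -20.8, "dz": 0, "hand": 1}
  ]
}}

```text
clock: 6.6
eef_pos: [573.2, 83.4, 262.2]
tool_rot: [3.141, 0.001, 0.687]
force: [0.1, -1.3, -0.7]
width: 51.4
gripper_force: 62.8
```

>>> {"api": "send_rows", "payload": {
  "series": [
    {"ax": 0, "ay": 0, "az": 0, "dx": 0, "dy": 0, "dz": 0, "hand": 1},
    {"ax": 0, "ay": 0, "az": 0, "dx": 0, "dy": 0, "dz": 0, "hand": 1},
    {"ax": 0, "ay": 0, "az": 0, "dx": 0, "dy": 0, "dz": 0, "hand": 1}
  ]
}}

```text
clock: 6.9
eef_pos: [573.4, 84.0, 262.4]
tool_rot: [3.141, 0.0, 0.687]
force: [-0.3, 0.7, -1.5]
width: 51.3
gripper_force: 62.8
```

```bash
python3 - <<'E'
from h import *
from cell import *
s=read_state(); print(s["eef_pos"],s["tool_rot"],s["clock"],s["force"],s["width"])
go(s,[573.3,85,100],.202+.487)
d=get_image("side"); np.savez("side4.npz",**{k:np.array(v) for k,v in d.items()})
print(proj(d,[s["eef_pos"],[*s["eef_pos"][:2],190]]).round())
cv2.imwrite("pics/s4.png",cv2.resize(d["pixels"][130:370,150:410,::-1],None,fx=2.5,fy=2.5))
E
```

```text
[573.41982169  83.98584968 262.35465181] [3.14130500e+00 1.76972724e-04 6.87241471e-01] 6.9 [-0.29319962  0.66742868 -1.45543811] 51.275946843289525
d cm [ 0.06 -0.09 16.24] a [ 0.     0.    -0.002]
[[254. 197.]
 [257. 243.]]
```

View pics/s4.png

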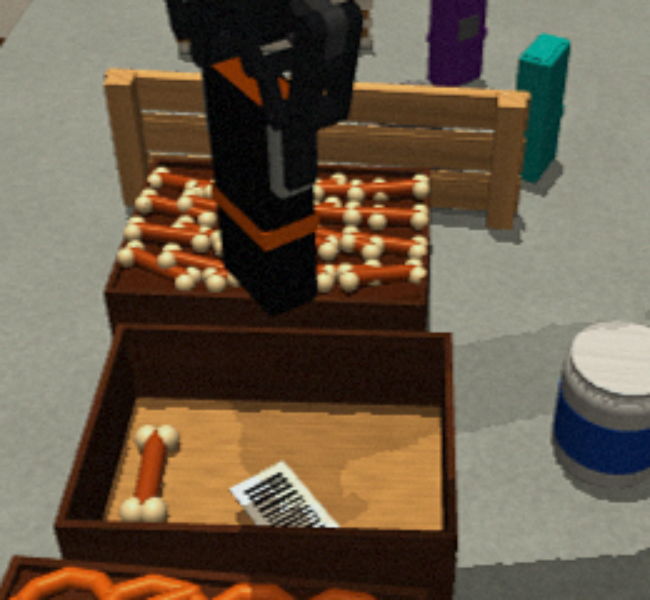

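The picture shows the scanner hanging upright over the sold-out box. Its bottom corners are at crop (230,273), (277,314) and (316,297), and the label is below at (285,495).

```bash
python3 - <<'E'
from h import *
S=dict(np.load("side4.npz"))
c=np.array([(230,273),(277,314),(316,297)])/2.5+[150,130]
for z in(184,190,196):
    w=ray(S,c,z); e=w[1]-w[0]; f=w[2]-w[1]; print(z,"centre",((w[0]+w[2])/2).round(1),np.linalg.norm(e),np.arctan2(e[1],e[0])%np.pi,np.linalg.norm(f),np.arctan2(f[1],f[0])%np.pi)
# label corners in the same camera
print("label side",rect(S,mask(S,(0,0,140),(180,60,255),(235,305,295,345)),7,7))
E
```

```text
184 centre [572.   78.3 184. ] 42.680283479075584 2.329165641692945 23.661904191011505 0.6721224057628516
190 centre [570.7  85.4 190. ] 42.00247054796926 2.329165641692944 23.286125416179015 0.6721224057628583
196 centre [569.5  92.4 196. ] 41.32465761686293 2.329165641692943 22.910346641346635 0.6721224057628552
label side [574.312  83.831  40.163  64.307   2.263]
```

>>> {"api": "send_rows", "payload": {
  "series": [
    {"ax": 0, "ay": 0, "az": 0, "dx": 0.13, "dy": -0.15, "dz": 0.8, "hand": 1},
    {"ax": 0, "ay": 0, "az": 0, "dx": 0.13, "dy": -0.15, "dz": 2.2, "hand": 1},
    {"ax": 0, "ay": 0, "az": 0, "dx": 0.13, "dy": -0.15, "dz": 4.2, "hand": 1},
    {"ax": 0, "ay": 0, "az": 0, "dx": 0.13, "dy": -0.15, "dz": 6.5, "hand": 1},
    {"ax": 0, "ay": 0, "az": 0, "dx": 0.13, "dy": -0.15, "dz": 8.8, "hand": 1},
    {"ax": 0, "ay": 0, "az": 0, "dx": 0.13, "dy": -0.15, "dz": 11, "hand": 1},
    {"ax": 0, "ay": 0, "az": 0, "dx": 0.13, "dy": -0.15, "dz": 13, "hand": 1},
    {"ax": 0, "ay": 0, "az": 0, "dx": 0.13, "dy": -0.15, "dz": 14.5, "hand": 1},
    {"ax": 0, "ay": 0, "az": 0, "dx": 0.13, "dy": -0.15, "dz": 15.5, "hand": 1},
    {"ax": 0, "ay": 0, "az": 0, "dx": 0.13, "dy": -0.15, "dz": 15.8, "hand": 1}
  ]
}}

```text
clock: 7.95
eef_pos: [572.7, 86.8, 103.0]
tool_rot: [-3.141, 0.002, 0.689]
force: [-1.3, -0.3, -2.0]
width: 51.3
gripper_force: 62.8
```

>>> {"api": "send_rows", "payload": {
  "series": [
    {"ax": 0, "ay": 0, "az": 0, "dx": 0, "dy": 0, "dz": 0, "hand": 1},
    {"ax": 0, "ay": 0, "az": 0, "dx": 0, "dy": 0, "dz": 0, "hand": 1},
    {"ax": 0, "ay": 0, "az": 0, "dx": 0, "dy": 0, "dz": 0, "hand": 1}
  ]
}}

```text
clock: 8.25
eef_pos: [574.1, 87.0, 105.1]
tool_rot: [3.141, -0.001, 0.689]
force: [-0.3, 0.7, -1.7]
width: 51.7
gripper_force: 62.8
```

```bash
python3 - <<'E'
from h import *
from cell import *
s=read_state(); print(s["eef_pos"],s["tool_rot"],s["clock"],s["force"],s["width"])
d=get_image("side"); np.savez("side5.npz",**{k:np.array(v) for k,v in d.items()})
u=lambda a:np.array([np.cos(a),np.sin(a)])
y,x=u(2.26),u(2.26-np.pi/2); L=np.array([572.3,86.5])
print("expected label corners px",[proj(d,[*(L+a*20*x+b*35*y),7])[0].round(1).tolist() for a,b in((1,-1),(1,1),(-1,1),(-1,-1))])
cv2.imwrite("pics/s5.png",cv2.resize(d["pixels"][220:360,200:340,::-1],None,fx=4.2,fy=4.2,interpolation=2))
E
```

```text
[574.06089758  86.99738261 105.13787203] [ 3.14080997e+00 -1.44528540e-03  6.88654343e-01] 8.25 [-0.25866465  0.72928666 -1.72580988] 51.746253488394785
expected label corners px [[241.4, 325.6], [265.0, 355.6], [287.1, 342.8], [262.7, 314.3]]
```

View pics/s5.png

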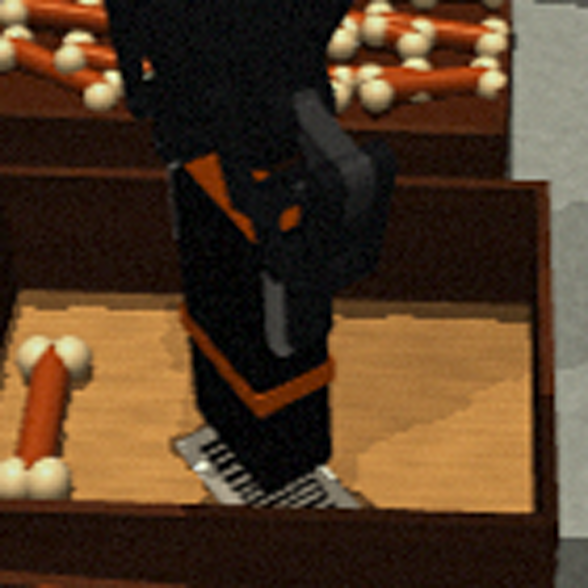

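The label's left corner is at crop (175,443), exactly as predicted. The scanner's bottom corners are at (200,408), (270,490) and (330,462).

```bash
python3 - <<'E'
from h import *
S=dict(np.load("side5.npz"))
c=np.array([(200,408),(270,490),(330,462)])/4.2+[200,220]
for z in(27,32,37):
    w=ray(S,c,z); e=w[1]-w[0]; f=w[2]-w[1]; print(z,"centre",((w[0]+w[2])/2).round(1),np.linalg.norm(e).round(1),(np.arctan2(e[1],e[0])%np.pi).round(3),np.linalg.norm(f).round(1),(np.arctan2(f[1],f[0])%np.pi).round(3))
u=lambda a:np.array([np.cos(a),np.sin(a)])
y,x=u(2.26),u(2.26-np.pi/2); L=np.array([572.3,86.5])
for z in(27,32,37): print(z,[((proj(S,[*(L+a*15*x+b*26*y),z])[0]-[200,220])*4.2).round().tolist() for a,b in((1,-1),(1,1),(-1,1))])
E
```

```text
27 centre [573.4  82.2  27. ] 47.2 2.278 24.4 0.607
32 centre [572.7  86.3  32. ] 46.8 2.278 24.2 0.607
37 centre [571.9  90.4  37. ] 46.3 2.278 24.0 0.607
27 [[194.0, 418.0], [269.0, 511.0], [340.0, 471.0]]
32 [[193.0, 409.0], [268.0, 502.0], [339.0, 462.0]]
37 [[192.0, 400.0], [268.0, 493.0], [339.0, 453.0]]
```

Centred within about 1 mm, with the underside at z=32. Lowering 5 mm, then holding.

>>> {"api": "send_rows", "payload": {
  "series": [
    {"ax": 0, "ay": 0, "az": 0, "dx": 0, "dy": 0, "dz": 0.2, "hand": 1},
    {"ax": 0, "ay": 0, "az": 0, "dx": 0, "dy": 0, "dz": 0.4, "hand": 1},
    {"ax": 0, "ay": 0, "az": 0, "dx": 0, "dy": 0, "dz": 0.5, "hand": 1},
    {"ax": 0, "ay": 0, "az": 0, "dx": 0, "dy": 0, "dz": 0.5, "hand": 1},
    {"ax": 0, "ay": 0, "az": 0, "dx": 0, "dy": 0, "dz": 0.5, "hand": 1},
    {"ax": 0, "ay": 0, "az": 0, "dx": 0, "dy": 0, "dz": 0.5, "hand": 1},
    {"ax": 0, "ay": 0, "az": 0, "dx": 0, "dy": 0, "dz": 0.5, "hand": 1},
    {"ax": 0, "ay": 0, "az": 0, "dx": 0, "dy": 0, "dz": 0.5, "hand": 1},
    {"ax": 0, "ay": 0, "az": 0, "dx": 0, "dy": 0, "dz": 0.5, "hand": 1},
    {"ax": 0, "ay": 0, "az": 0, "dx": 0, "dy": 0, "dz": 0.5, "hand": 1}
  ]
}}

```text
clock: 9.3
eef_pos: [573.5, 86.9, 99.4]
tool_rot: [3.142, -0.0, 0.689]
force: [0.3, 0.7, -2.1]
width: 51.3
gripper_force: 62.8
```

```bash
python3 - <<'E'
from h import *
from cell import *
s=read_state(); print(s["eef_pos"],s["tool_rot"],s["clock"],s["force"],s["width"],abs(s["qd"]).max())
d=get_image("side")
cv2.imwrite("pics/s6.png",cv2.resize(d["pixels"][220:360,200:340,::-1],None,fx=4.2,fy=4.2,interpolation=2))
E
```

```text
[573.47313966  86.90173487  99.35369249] [ 3.14153998e+00 -8.24543809e-05  6.88806321e-01] 9.3 [ 0.30171063  0.71965242 -2.08800229] 51.31274806546555 0.0014075155433481044
```

View pics/s6.png

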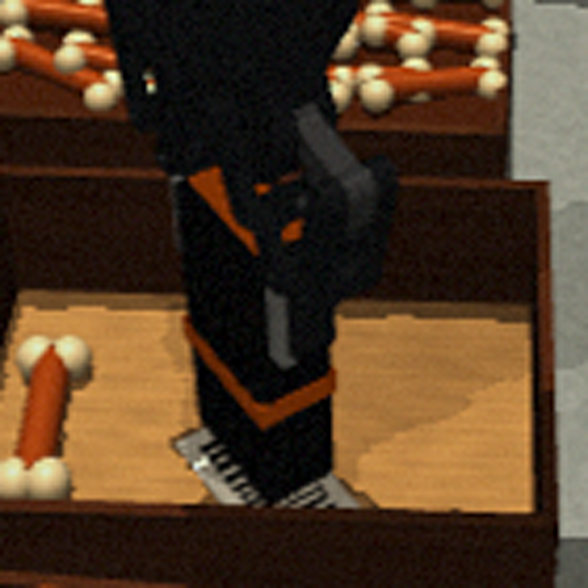

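The scanner hangs upright and still over the label. Its front corner is at crop (270,500), about 20 mm above the card. Handing in.

```bash
python3 -c "from cell import *;print(finish_job())"
```

```text
the job is handed in; nothing more can be done
None
```

The job is handed in at 9.3 s of the 38 s limit: the arm is holding the scanner upright and still about 20 mm above the label, centred on it to within about 1–2 mm by my camera measurements, with its window lengthwise along the label; I saw no sign of contact on the way.

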